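Fetch the specimen from behind the objectives

ROBOT

A 6-joint arm with a two-finger parallel gripper is mounted at the origin on the work surface. World frame = base frame: x ahead of the robot, y to its left, z up, the work surface at z = 0. Lengths are in m, angles in degrees, forces in N, time in s.
With the tool pointing down it reaches from about 0.3 to 0.75 m from the base axis. Payload 8.5 kg.
Tool frame: the origin (TCP) lies on the centre line of the jaws, within the pads' length; the fingertips stand tips_ahead ahead of it and the grasp point (between the pads) lies 3 mm ahead of it (tips_ahead is the distance from the TCP to the fingertips, in m); z points along the fingers, y is the line along which they close (so a half turn about z gives the same grasp; the last joint's range is limited). The gripper opens to 85 mm and grips with 20 to 120 N. Pads are 22 mm wide; open, the fingers measure 114 mm over their backs; the gripper's body (76 mm by 85 mm) begins 54 mm behind the grasp point. The pads swing forward as they close: fully open they stand 13 mm farther back than shut.
Start: joints at [-84.07, 21.807, 74.336, -0, 83.858, -12.336], TCP at [0.172, -0.522, 0.253] pointing down, gripper open.
Joint ranges: [-178.18, 178.18], [-50.72, 133.34], [12.68, 142.11], [-81.47, 261.47], [9.98, 163.14], [-165.26, 165.26]. Speed limits (degrees/s): [136.94, 136.94, 180, 180, 180, 180].

INTERFACE

Orientations are given as a 3x3 rotation matrix whose columns are the frame's x, y, z axes.
In Python, from rig import observe, get_image, close_job, tips_ahead gives the robot as it stands.
- The arm moves only by the shell command python3 -m creep [FORCE], which reads ROWS from standard input. ROWS is a JSON list of rows, 1 to 10 of them, each written [[dx, dy, dz], turn, opening]: dx, dy, dz in shares of the most that a row can go, 1 being 50 mm, then a turn about the tool's z in normalised numbers (1 is 45 degrees), then the finger opening in m; each row shifts and turns the commanded pose from where the row before left it, along the tool's axes as they then stand; what a row does not reach is not made up. A row lasts 1/10 s, in which the tool goes at most 0.05 m and 8.59 degrees, less where a joint would pass 70% of its speed; a pose out of reach is approached as far as the arm can. The fingers move at their own pace and stop on an object; FORCE is the grip in N (left out, the last holds). Time passes only in rows, so rows that do not move let the fingers close. It prints the time, the measured TCP pose, the force, the opening and the grip force at its end. A shift or turn number past 1, either way, is cut back to 1. Input that does not fit is refused with a message, and nothing moves.
- observe(): the state, without advancing time (a new reading comes with each control period).
- get_image(name): name is "side" or "top" or "wrist"; returns a dict with "pixels" (400x640x3 uint8, red, green, blue), "depth" (400x640 float32, m along the optical axis (not along the pixel's ray), 0 where there is no reading), "K" (3x3 intrinsics, pixels), "extrinsics" (4x4, takes a point from world to camera coordinates). Camera axes: x right, y down, z forward; pixel columns grow to the right and rows downward; lengths in m; the calibration is good to about 2 mm. A picture is of the moment at which its call begins.
- close_job(): hands the job in; it is judged then, once.
The state is a dict: "time_s": time; "q": joint angles; "qvel": joint speeds; "joint_efforts": joint torques, N m; "position": TCP position; "tool_rot": TCP orientation; "ft_force": force on the tool from outside, world axes, zero at the start; "wrist_torque": the same for the moment, N m; "grip_width": finger opening in m; "gripper_force": force on a finger pad.
Only numpy, scipy, OpenCV 4.12 (cv2) and the standard library are available. Lean on these libraries where they do the work, as an engineer would, in place of code of your own. Each camera call takes 0.05 s, during which the arm holds its last target. There are 200 camera calls.

TASK

The black specimen carrier with the copper-coloured coupon is boxed in behind the three microscope objectives in the white bay. First clear all three objectives out of the way and stand them upright on the blue mat, without moving the specimen; once they are all there, lay the specimen squarely inside the red rectangle on the aluminium stage, coupon up. Then stand each objective back in the bay, upright and centred on the disc of its own colour, never tipping one over, and leave the specimen lying on the stage.

Things in the scene. Friction and masses are not known exactly. Their poses are not given: they have to be found in the camera images.
- yellow_objective: Microscope objective with a yellow collar and yellow nose, standing nose up: steel barrel diameter 40 mm from 6 to 64 mm above its foot, yellow collar diameter 40 mm from 64 to 78 mm, narrower yellow nose diameter 27 mm up to its top at 105 mm. About 0.35 kg. Origin: centre of the underside, z up. Starts standing on the yellow disc. Grip it round the barrel.
- green_objective: Microscope objective with a green collar and green nose, standing nose up: steel barrel diameter 40 mm from 6 to 64 mm above its foot, green collar diameter 40 mm from 64 to 78 mm, narrower green nose diameter 27 mm up to its top at 105 mm. About 0.35 kg. Origin: centre of the underside, z up. Starts standing on the green disc. Grip it round the barrel.
- blue_objective: Microscope objective with a blue collar and blue nose, standing nose up: steel barrel diameter 40 mm from 6 to 64 mm above its foot, blue collar diameter 40 mm from 64 to 78 mm, narrower blue nose diameter 27 mm up to its top at 105 mm. About 0.35 kg. Origin: centre of the underside, z up. Starts standing on the blue disc. Grip it round the barrel.
- specimen: Specimen carrier: flat black bar with a copper-coloured coupon on top, 36 mm (its x) by 110 mm (its y) by 20 mm high (black part 18 mm), about 0.3 kg. Origin: centre of the underside, z up. It lies in the white bay behind the row of objectives, seen from the robot, parallel to the row, 13 mm behind the barrels: no room for fingers until they are cleared. Grip it across the 36 mm.
- yellow_place: Fixed flat yellow disc, diameter 60 mm, 3 mm thick, on the floor of the white bay: the home of the yellow objective. Origin: centre of its underside; its top is 3 mm above the origin. The three discs stand in a row, 78 mm apart, in an order that changes from start to start.
- green_place: Fixed flat green disc, diameter 60 mm, 3 mm thick, on the floor of the white bay: the home of the green objective. Origin: centre of its underside; its top is 3 mm above the origin. The three discs stand in a row, 78 mm apart, in an order that changes from start to start.
- blue_place: Fixed flat blue disc, diameter 60 mm, 3 mm thick, on the floor of the white bay: the home of the blue objective. Origin: centre of its underside; its top is 3 mm above the origin. The three discs stand in a row, 78 mm apart, in an order that changes from start to start.
- bay: Fixed white bay: floor plate 170 mm (its x) by 250 mm (its y), 8 mm thick; origin: centre of its underside, on the table; +x away from the robot. Disc row at x = -36 mm, specimen at about +15 mm. Aluminium wall along the rear edge, front face at x = +77 mm, top 48 mm above the table. Two loose bystanders (up to 26 mm wide, 11 mm high) on its floor at about x = 36, y = +94 and -94 mm.
- mat: Fixed blue mat, the side area: 240 mm (its x) by 120 mm (its y), 3 mm thick, lying on the table to the left or right of the bay. Origin: centre of its underside, z up.
- stage: Fixed aluminium sample stage, on the other side of the bay than the mat: top plate 110 mm (its x) by 145 mm (its y), flat top 30 mm above the table, with a thin painted red rectangle centred on it (inside 47 by 121 mm, long side along its y). Origin: centre of its underside, on the table, z up. An 18 mm thick knob sticks out of its rear (+x) side, below the top.

How it is judged:
By the outcome, as a careful person would: the job done as asked, in the order asked, and still so for the second after the job is handed in, with the robot touching nothing.
It also fails if it takes over 138 s, if anything falls off the work surface, if the arm or the gripper's body presses on something with over 40 N, if the wrist force passes 120 N, or if a joint passes its speed limit or range.

## Working session

There is one attempt and no reset: what is moved stays moved. The work goes in short steps, Python scripts to look and compute and a shell command to move; the robot and the scene stay as the last step left them, time stands still between calls to the robot, and variables do not carry over. Pictures are saved under pics/ and viewed, at most 14 in all, crops included, and the job is handed in when it is done.

```bash
ls; mkdir -p pics
python3 - <<'E'
from rig import *
import cv2,numpy as np
s=observe();print({k:np.round(v,3).tolist() for k,v in s.items()});print(tips_ahead)
for n in ("top","side"):
    d=get_image(n);cv2.imwrite(f"pics/{n}0.png",d["pixels"][...,::-1]);np.savez(f"pics/{n}0.npz",**d)
    print(n,d["K"].round(1).tolist(),d["extrinsics"].round(3).tolist(),(d["depth"]>0).mean())
E
```

```text
pics
{'time_s': 0.0, 'q': [-84.071, 21.842, 74.386, 0.003, 83.86, -12.336], 'qvel': [-0.039, 0.009, -0.065, 0.0, 0.068, -0.096], 'joint_efforts': [-0.0, -44.846, -23.128, -0.0, 0.005, 0.0], 'position': [0.172, -0.522, 0.253], 'tool_rot': [[0.95, 0.313, -0.0], [0.313, -0.95, 0.002], [0.0, -0.001, -1.0]], 'ft_force': [-0.47, -0.792, -0.057], 'wrist_torque': [0.026, 0.003, 0.033], 'gripper_force': 0.0, 'grip_width': 0.085}
0.022
top [[513.5, 0.0, 320.5], [0.0, 513.5, 198.5], [0.0, 0.0, 1.0]] [[0.001, -1.0, 0.008, -0.023], [-0.983, -0.003, -0.182, 0.531], [0.182, -0.007, -0.983, 1.148], [0.0, 0.0, 0.0, 1.0]] 0.99591796875
side [[403.4, 0.0, 320.8], [0.0, 403.4, 201.4], [0.0, 0.0, 1.0]] [[1.0, -0.02, 0.011, -0.519], [-0.008, -0.759, -0.651, 0.03], [0.021, 0.651, -0.759, 0.804], [0.0, 0.0, 0.0, 1.0]] 0.99583984375
```

View pics/top0.png

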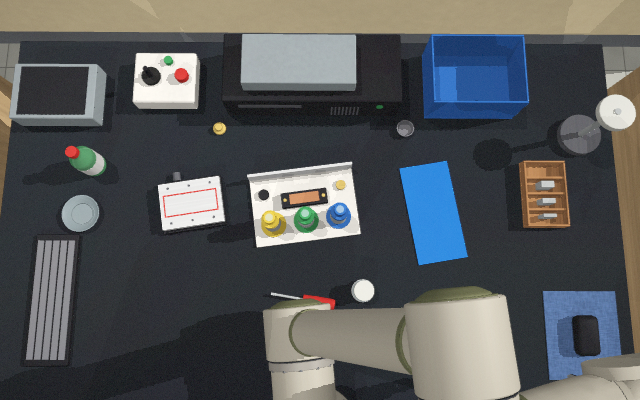

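View pics/side0.png

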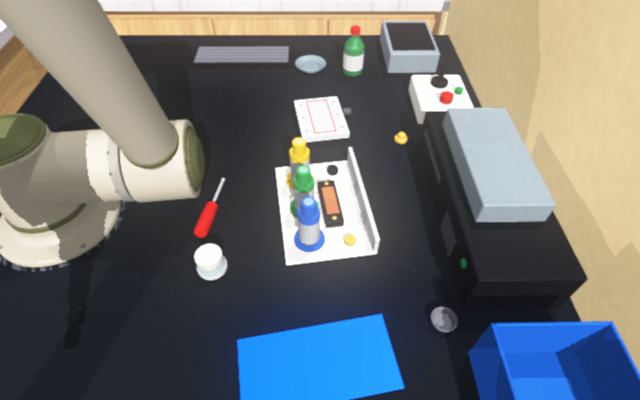

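Top view: the bay is at (305,205), with yellow (271,222), green (305,218) and blue (339,214) objectives. The blue mat is at (433,213) and the stage with its red rectangle at (191,203). The specimen is at (304,198). Now for the world positions.

```bash
cat > h.py <<'E'
import numpy as np,cv2
from rig import *
def load(n,f=None):
    d=dict(np.load(f)) if f else get_image(n)
    d["hsv"]=cv2.cvtColor(d["pixels"],cv2.COLOR_RGB2HSV).astype(int)
    v,u=np.mgrid[0:400,0:640]
    K=d["K"];E=d["extrinsics"];z=d["depth"]
    c=np.stack([(u-K[0,2])/K[0,0]*z,(v-K[1,2])/K[1,1]*z,z],-1)
    d["P"]=(c-E[:3,3])@E[:3,:3]
    d["ok"]=z>0
    return d
def ray(d,uv,h):
    "pixels (N,2) -> world xy on plane z=h"
    K=d["K"];E=d["extrinsics"];uv=np.atleast_2d(uv)
    r=np.c_[(uv[:,0]-K[0,2])/K[0,0],(uv[:,1]-K[1,2])/K[1,1],np.ones(len(uv))]@E[:3,:3]
    o=-E[:3,:3].T@E[:3,3]
    return (o+r*((h-o[2])/r[:,2])[:,None])[:,:2]
HUE=dict(yellow=(18,32),green=(50,90),blue=(98,118))
def rect(xy):
    (c,(w,h),a)=cv2.minAreaRect(xy.astype(np.float32)*1000)
    b=cv2.boxPoints((c,(w,h),a));e=b[1]-b[0],b[2]-b[1]
    L=max(e,key=np.linalg.norm)
    return np.round(np.array(c)/1000,4),round(w),round(h),round(np.degrees(np.arctan2(L[1],L[0]))%180,1)
def mask(d,c):
    h=d["hsv"];lo,hi=HUE[c]
    return (h[...,0]>=lo)&(h[...,0]<=hi)&(h[...,1]>110)&(h[...,2]>60)&d["ok"]
E
python3 - <<'E'
from h import *
for n in ("top","side"):
    d=load(n,f"pics/{n}0.npz");P=d["P"];x,y,z=P[...,0],P[...,1],P[...,2]
    print(n)
    reg=(x>.35)&(x<.7)&(y>-.18)&(y<.18)&(z>-.02)
    for c in HUE:
        m=mask(d,c)&reg
        t=m&(z>.085);l=m&(z<.03)
        print(c,t.sum(),'topmaxz',z[t].max().round(3))
        tt=t&(z>z[t].max()-.006)
        print('  nose top',tt.sum(),P[tt].mean(0).round(4),' disc',l.sum(),rect(P[l][:,:2]),cv2.minEnclosingCircle(P[l][:,:2].astype(np.float32)*1000))
    h=d["hsv"]
    m=mask(d,'blue')&(z<.015)&(y<-.12)&(y>-.45)&(x>.3)&(x<.8); print('mat',m.sum(),rect(P[m][:,:2]),z[m].mean())
    m=(h[...,1]>90)&((h[...,0]<8)|(h[...,0]>172))&(z>.02)&(z<.04)&(y>.12)&(y<.45)&(x>.3); print('red',m.sum(),rect(P[m][:,:2]),z[m].mean())
    m=(h[...,1]>80)&(h[...,0]>3)&(h[...,0]<17)&(z>.018)&(z<.038)&reg; print('coupon',m.sum(),rect(P[m][:,:2]),z[m].mean())
    m=(h[...,1]<45)&(h[...,2]>170)&(z<.014)&(z>.002)&(abs(y)<.18)&(x>.4)
    print('floor',rect(P[m][:,:2]),z[m].mean())
E
```

```text
top
yellow 187 topmaxz 0.12
  nose top 41 [0.4759 0.0919 0.1163]  disc 285 (array([0.5277, 0.0246]), 62, 225, np.float32(126.5)) ((518.2319946289062, 17.584823608398438), 113.09891510009766)
green 181 topmaxz 0.12
  nose top 45 [0.486  0.0136 0.1159]  disc 171 (array([0.486 , 0.0134]), 56, 56, np.float32(44.4)) ((488.1893005371094, 14.573332786560059), 31.557233810424805)
blue 183 topmaxz 0.119
  nose top 54 [ 0.4951 -0.0631  0.1154]  disc 176 (array([ 0.4917, -0.064 ]), 58, 50, np.float32(79.7)) ((495.93743896484375, -64.42109680175781), 29.549339294433594)
mat 5350 (array([ 0.5986, -0.3133]), 200, 450, np.float32(167.3)) 0.002205868713259753
red 139 (array([0.5248, 0.2858]), 53, 127, np.float32(99.0)) 0.029929755150951573
coupon 320 (array([0.539 , 0.0177]), 26, 72, np.float32(97.4)) 0.02687720954468812
floor (array([0.5182, 0.0167]), 163, 249, np.float32(97.7)) 0.007126261903108759
side
yellow 288 topmaxz 0.116
  nose top 71 [0.4745 0.0849 0.1138]  disc 177 (array([0.5031, 0.037 ]), 78, 272, np.float32(109.2)) ((534.0558471679688, 47.775386810302734), 136.2567138671875)
green 274 topmaxz 0.116
  nose top 57 [0.4845 0.0045 0.1138]  disc 11 (array([0.4596, 0.0124]), 2, 23, np.float32(91.4)) ((460.5989990234375, 12.458206176757812), 11.332098007202148)
blue 367 topmaxz 0.117
  nose top 95 [ 0.4934 -0.0688  0.1142]  disc 247 (array([ 0.4905, -0.0383]), 55, 114, np.float32(98.1)) ((496.5043640136719, -36.095733642578125), 59.407920837402344)
mat 15337 (array([ 0.5773, -0.2737]), 152, 448, np.float32(178.5)) 0.0016001361944280113
red 0 (array([0., 0.]), 0, 0, np.float32(0.0)) nan
coupon 373 (array([0.537, 0.019]), 27, 77, np.float32(98.1)) 0.02657686014235085
floor (array([0.5189, 0.0175]), 169, 256, np.float32(97.7)) 0.006913087085152532<stdin>:14: RuntimeWarning: Mean of empty slice.
  ret = ret.dtype.type(ret / rcount)
```

Units first: shifts go in shares of 50 mm and turns go in shares of 45 degrees. So -7.95 degrees / 45 = -0.1767.

```bash
echo '[[[0,0,0],-0.1767,0.085],[[0,0,0],-0.1767,0.085],[[0,0,0],-0.1767,0.085],[[0,0,0],-0.1767,0.085],[[0,0,0],-0.1767,0.085],[[0,0,0],-0.1767,0.085],[[0,0,0],-0.1767,0.085],[[0,0,0],-0.1767,0.085],[[0,0,0],-0.1767,0.085],[[0,0,0],-0.1767,0.085]]' | python3 -m creep 60
echo '[[[0.6,0.46,0],0,0.085],[[0.6,0.46,0],0,0.085],[[0.6,0.46,0],0,0.085],[[0.6,0.46,0],0,0.085],[[0.6,0.46,0],0,0.085],[[0.6,0.46,0],0,0.085],[[0.6,0.46,0],0,0.085],[[0.6,0.46,0],0,0.085]]' | python3 -m creep
echo '[[[0.6,0.46,0],0,0.085],[[0.6,0.46,0],0,0.085],[[0.6,0.46,0],0,0.085],[[0.6,0.46,0],0,0.085],[[0.6,0.46,0],0,0.085],[[0.6,0.46,0],0,0.085],[[0.6,0.4,0],0,0.085],[[0,0,0],0,0.085]]' | python3 -m creep
python3 - <<'E'
from h import *
s=observe();print(s["position"],s["tool_rot"][:,1])
d=get_image("wrist");cv2.imwrite("pics/w1.png",d["pixels"][...,::-1]);np.savez("pics/w1.npz",**d)
d=load("top","pics/top0.npz");P=d["P"]
m=mask(d,"blue").astype(np.uint8);n,l,st,_=cv2.connectedComponentsWithStats(m)
k=l[213,433];v,u=np.where(l==k);print("mat",rect(ray(d,np.c_[u,v],.003)))
h=d["hsv"];m=((h[...,2]>150)&(h[...,1]<60)).astype(np.uint8);m[:,:150]=0
l=cv2.connectedComponents(m)[1];v,u=np.where(l==l[203,191]);print("stage",rect(ray(d,np.c_[u,v],.03)))
E
```

```text
time_s: 1.1
position: [0.1724, -0.5221, 0.253]
tool_rot: [[-0.141, 0.99, -0.0], [0.99, 0.141, 0.001], [0.001, 0.0, -1.0]]
ft_force: [-0.3, -0.3, -0.4]
grip_width: 0.0849
gripper_force: 0.0
time_s: 1.9
position: [0.3227, -0.2581, 0.2532]
tool_rot: [[-0.135, 0.991, -0.0], [0.991, 0.135, 0.0], [0.0, -0.0, -1.0]]
ft_force: [0.8, -0.2, 0.1]
grip_width: 0.0852
gripper_force: 0.0
time_s: 2.7
position: [0.4512, -0.0272, 0.253]
tool_rot: [[-0.139, 0.99, -0.0], [0.99, 0.139, 0.001], [0.001, -0.0, -1.0]]
ft_force: [-0.3, -0.6, 0.0]
grip_width: 0.085
gripper_force: 0.0
[ 0.4512224  -0.02720025  0.25299015] [ 9.90227985e-01  1.39457849e-01 -2.16441943e-04]
mat (array([ 0.5083, -0.2933]), 241, 122, np.float32(9.6))
stage (array([0.5247, 0.2857]), 46, 120, np.float32(99.2))
```

View pics/w1.png

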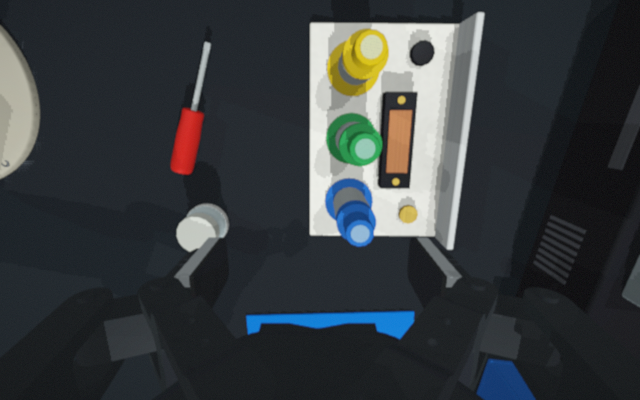

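The wrist view shows nose tops at yellow (371,47), green (365,147) and blue (360,233). The bay's front edge is at column 310, rows 22–236, and the specimen is at (398,140).

Run:
```python
from h import *
d=load("wrist","pics/w1.npz");h=d["hsv"];P=d["P"];z=P[...,2]
n=ray(d,[[371,47],[365,147],[360,233]],.116);print("nose clicked",n.round(4).tolist())
for c in HUE:
    m=mask(d,c)&(z>.112)&(z<.125);m[260:]=0
    v,u=np.where(m);print(c,len(u),z[m].max(),ray(d,[[u.mean(),v.mean()]],.116).round(4))
m=((h[...,2]>150)&(h[...,1]<50)&(z<.016)&(z>0)).astype(np.uint8)
l=cv2.connectedComponents(m)[1];v,u=np.where(l==l[200,320]);print("bay",rect(ray(d,np.c_[u,v],.008)),z[l==l[200,320]].mean())
e=ray(d,[[310,30],[310,228]],.008);print("front edge",e,np.degrees(np.arctan2(*(e[0]-e[1])[::-1]))-90)
m=((h[...,2]<75)&(z>.014)&(z<.035));m[:80]=0;m[200:]=0;m[:,:370]=0;m[:,:][:,430:]=0
v,u=np.where(m);print("spec",len(u),rect(ray(d,np.c_[u,v],.026)))
m=(h[...,0]<18)&(h[...,1]>80)&(h[...,2]>80)&(z>.015)&(z<.04);m[:80]=0;m[200:]=0;m[:,:370]=0
v,u=np.where(m);print("coupon",len(u),rect(ray(d,np.c_[u,v],.028)))
```

```text
nose clicked [[0.4759, 0.0918], [0.4852, 0.0148], [0.4947, -0.0626]]
yellow 527 0.11680202240986648 [[0.4748 0.0912]]
green 421 0.11712112322110839 [[0.4841 0.0144]]
blue 359 0.11732493567532741 [[ 0.4935 -0.0608]]
bay (array([0.5166, 0.0175]), 162, 248, np.float32(97.8)) 0.00675867262506898
front edge [[ 0.42110273  0.12219161]
 [ 0.45197749 -0.10687196]] 7.676454346267931
spec 1332 (array([0.5342, 0.0176]), 37, 106, np.float32(97.9))
coupon 1491 (array([0.5364, 0.0181]), 26, 72, np.float32(97.9))
```

```bash
cat > at.py <<'E'
import sys
from h import *
s=observe();p=np.array(s["position"]);R=np.array(s["tool_rot"])
print("t",s["time_s"],"pos",p.round(4),"yaw_y",np.degrees(np.arctan2(R[1,1],R[0,1])).round(2),"w",round(s["grip_width"],4))
if len(sys.argv)>3:
    print("togo tool",(R.T@(np.array(list(map(float,sys.argv[1:4])))-p)).round(4))
E
echo '[[[-0.208,0.19,0],0,0.085],[[-0.208,0.19,0],0,0.085],[[-0.208,0.19,0],0,0.085],[[-0.208,0.19,0],0,0.085],[[0,0,0.5],0,0.085],[[0,0,0.5],0,0.085],[[0,0,0.5],0,0.085],[[0,0,0],0,0.085],[[0,0,0],0,0.085]]' | python3 -m creep 60 >/dev/null
python3 at.py .4945 -.063 .070
```

```text
t 3.65 pos [ 0.4943 -0.0673  0.1787] yaw_y 7.7 w 0.085
togo tool [0.0043 0.0008 0.1087]
```

Converted, 0.025 m is 0.5, 0.02 m is 0.4.

```bash
echo '[[[0.086,0.016,0.4],0,0.085],[[0,0,0.5],0,0.085],[[0,0,0.5],0,0.085],[[0,0,0.5],0,0.085],[[0,0,0.274],0,0.085],[[0,0,0],0,0.085],[[0,0,0],0,0.085]]' | python3 -m creep >/dev/null
python3 at.py .4945 -.063 .070
echo '[[[0,0,0],0,0.03],[[0,0,0],0,0.03],[[0,0,0],0,0.03],[[0,0,0],0,0.03],[[0,0,0],0,0.03],[[0,0,0],0,0.03],[[0,0,0],0,0.03],[[0,0,0],0,0.03]]' | python3 -m creep 60
python3 at.py .4945 -.063 .070
```

```text
t 4.35 pos [ 0.4949 -0.0625  0.0709] yaw_y 7.75 w 0.0848
togo tool [-0.0005 -0.0005  0.0009]
time_s: 5.15
position: [0.4944, -0.062, 0.0704]
tool_rot: [[-0.135, 0.991, 0.002], [0.991, 0.135, -0.001], [-0.001, 0.002, -1.0]]
ft_force: [0.3, 0.8, 6.1]
grip_width: 0.0391
gripper_force: 59.5
t 5.15 pos [ 0.4944 -0.062   0.0704] yaw_y 7.77 w 0.0391
togo tool [-0.001  -0.      0.0004]
```

Converted, -0.029 m is -0.58, -0.02 m is -0.4.

```bash
echo '[[[0,0,-0.2],0,0.03],[[0,0,-0.4],0,0.03],[[0,0,-0.4],0,0.03],[[-0.29,0.084,-0.2],0,0.03],[[-0.58,0.164,0],0,0.03],[[-0.58,0.164,0],0,0.03],[[-0.58,0.164,0],0,0.03],[[-0.58,0.164,0],0,0.03],[[-0.58,0.164,0],0,0.03],[[-0.58,0.164,0],0,0.03]]' | python3 -m creep >/dev/null
echo '[[[-0.4,0.12,0],0,0.03],[[-0.192,0.056,0],0,0.03],[[0,0,0],0,0.03],[[0,0,0],0,0.03]]' | python3 -m creep 
python3 at.py .5852 -.2697 .063
```

```text
time_s: 6.55
position: [0.5846, -0.2686, 0.1295]
tool_rot: [[-0.136, 0.991, -0.001], [0.991, 0.136, 0.001], [0.001, -0.001, -1.0]]
ft_force: [1.2, 0.0, -4.2]
grip_width: 0.0389
gripper_force: 61.0
t 6.55 pos [ 0.5846 -0.2686  0.1295] yaw_y 7.79 w 0.0389
togo tool [-0.0013  0.0005  0.0665]
```

Converted, 0.02 m is 0.4, 0.015 m is 0.3.

```bash
echo '[[[0,0,0.4],0,0.03],[[0,0,0.4],0,0.03],[[0,0,0.3],0,0.03],[[0,0,0.12],0,0.03],[[0,0,0.06],0,0.03],[[0,0,0.04],0,0.03],[[0,0,0],0,0.03],[[0,0,0],0,0.03]]' | python3 -m creep
python3 at.py .5852 -.2697 .063
```

```text
time_s: 7.35
position: [0.5852, -0.2697, 0.0643]
tool_rot: [[-0.135, 0.991, 0.001], [0.991, 0.135, -0.001], [-0.001, 0.001, -1.0]]
ft_force: [-0.5, -0.6, -3.3]
grip_width: 0.0387
gripper_force: 61.0
t 7.35 pos [ 0.5852 -0.2697  0.0643] yaw_y 7.77 w 0.0387
togo tool [-0.     -0.      0.0013]
```

Converted, 0.001 m is 0.02, 0.0007 m is 0.014.

```bash
echo '[[[0,0,0.02],0,0.03],[[0,0,0.014],0,0.03],[[0,0,0],0,0.03]]' | python3 -m creep
echo '[[[0,0,0],0,0.06],[[0,0,0],0,0.06],[[0,0,0],0,0.06],[[0,0,0],0,0.06],[[0,0,-0.3],0,0.06],[[0,0,-0.6],0,0.06],[[0,0,-0.6],0,0.06],[[0,0,-0.6],0,0.06],[[0,0,0],0,0.085],[[0.2,-0.04,0],0,0.085]]' | python3 -m creep
echo '[[[0.7,-0.15,0],0,0.085],[[0.7,-0.15,0],0,0.085],[[0.7,-0.15,0],0,0.085],[[0.7,-0.15,0],0,0.085],[[0.7,-0.15,0],0,0.085],[[0.7,-0.15,0],0,0.085],[[0.7,-0.15,0],0,0.085],[[0.596,-0.126,0],0,0.085],[[0.2,0,0],0,0.085],[[0,0,0],0,0.085]]' | python3 -m creep>/dev/null
echo '[[[0,0,0],0,0.085],[[0,0,0],0,0.085]]' | python3 -m creep>/dev/null
python3 at.py .4852 .0142 .070
```

```text
time_s: 7.65
position: [0.5852, -0.2697, 0.0625]
tool_rot: [[-0.135, 0.991, 0.001], [0.991, 0.135, -0.0], [-0.001, 0.001, -1.0]]
ft_force: [-0.2, 1.1, 1.8]
grip_width: 0.0389
gripper_force: 61.5
time_s: 8.65
position: [0.5816, -0.2604, 0.1668]
tool_rot: [[-0.134, 0.991, 0.001], [0.991, 0.134, -0.001], [-0.001, 0.001, -1.0]]
ft_force: [0.7, 0.2, -0.6]
grip_width: 0.0847
gripper_force: 0.0
t 9.85 pos [0.4853 0.0133 0.1666] yaw_y 7.7 w 0.0848
togo tool [0.0009 0.     0.0966]
```

Converted, 0.025 m is 0.5, 0.02 m is 0.4.

```bash
echo '[[[0.018,0,0.4],0,0.085],[[0,0,0.5],0,0.085],[[0,0,0.5],0,0.085],[[0,0,0.36],0,0.085],[[0,0,0.172],0,0.085],[[0,0,0],0,0.085],[[0,0,0],0,0.085]]' | python3 -m creep >/dev/null
python3 at.py .4852 .0142 .070
echo '[[[0,0,0],0,0.03],[[0,0,0],0,0.03],[[0,0,0],0,0.03],[[0,0,0],0,0.03],[[0,0,0],0,0.03],[[0,0,0],0,0.03],[[0,0,0],0,0.03],[[0,0,0],0,0.03]]' | python3 -m creep 60
python3 at.py .4852 .0142 .070
echo '[[[0,0,-0.2],0,0.03],[[0,0,-0.4],0,0.03],[[0,0,-0.4],0,0.03],[[-0.29,-0.016,-0.2],0,0.03],[[-0.6,-0.034,0],0,0.03],[[-0.6,-0.034,0],0,0.03],[[-0.6,-0.034,0],0,0.03],[[-0.6,-0.034,0],0,0.03],[[-0.6,-0.034,0],0,0.03],[[-0.6,-0.034,0],0,0.03]]' | python3 -m creep >/dev/null
echo '[[[-0.6,-0.034,0],0,0.03],[[-0.6,-0.034,0],0,0.03],[[-0.6,-0.034,0],0,0.03],[[-0.5,-0.034,0],0,0.03],[[-0.24,-0.02,0],0,0.03],[[0,0,0],0,0.03],[[0,0,0],0,0.03]]' | python3 -m creep 
python3 at.py .5105 -.3078 .0625
```

```text
t 10.55 pos [0.4853 0.0147 0.0709] yaw_y 7.74 w 0.0854
togo tool [-0.0005 -0.0002  0.0009]
time_s: 11.35
position: [0.4852, 0.0152, 0.071]
tool_rot: [[-0.135, 0.991, 0.001], [0.991, 0.135, -0.0], [-0.0, 0.001, -1.0]]
ft_force: [-0.6, 0.3, 5.5]
grip_width: 0.0388
gripper_force: 59.6
t 11.35 pos [0.4852 0.0152 0.071 ] yaw_y 7.77 w 0.0388
togo tool [-0.001  -0.0001  0.001 ]
time_s: 13.05
position: [0.5093, -0.3051, 0.1301]
tool_rot: [[-0.135, 0.991, -0.001], [0.991, 0.135, 0.001], [0.001, -0.001, -1.0]]
ft_force: [-0.2, 0.4, -2.7]
grip_width: 0.0388
gripper_force: 60.7
t 13.05 pos [ 0.5093 -0.3051  0.1301] yaw_y 7.77 w 0.0388
togo tool [-0.0029  0.0009  0.0676]
```

Converted, 0.02 m is 0.4, 0.015 m is 0.3.

```bash
echo '[[[-0.058,0.018,0.4],0,0.03],[[0,0,0.4],0,0.03],[[0,0,0.3],0,0.03],[[0,0,0.12],0,0.03],[[0,0,0.06],0,0.03],[[0,0,0.04],0,0.03],[[0,0,0.02],0,0.03],[[0,0,0],0,0.03],[[0,0,0],0,0.03]]' | python3 -m creep
echo '[[[0,0,0],0,0.06],[[0,0,0],0,0.06],[[0,0,0],0,0.06],[[0,0,0],0,0.06],[[0,0,-0.3],0,0.06],[[0,0,-0.6],0,0.06],[[0,0,-0.6],0,0.06],[[0,0,-0.6],0,0.06],[[0,0,0],0,0.085],[[0.2,0.01,0],0,0.085]]' | python3 -m creep >/dev/null
echo '[[[0.76,0.038,0],0,0.085],[[0.76,0.038,0],0,0.085],[[0.76,0.038,0],0,0.085],[[0.76,0.038,0],0,0.085],[[0.76,0.038,0],0,0.085],[[0.76,0.038,0],0,0.085],[[0.76,0.038,0],0,0.085],[[0.76,0.038,0],0,0.085],[[0.76,0.038,0],0,0.085],[[0.76,0.03,0],0,0.085]]' | python3 -m creep>/dev/null
echo '[[[0.18,0,0],0,0.085],[[0,0,0],0,0.085],[[0,0,0],0,0.085]]' | python3 -m creep>/dev/null
python3 at.py .4757 .0915 .070
```

```text
time_s: 13.95
position: [0.511, -0.3088, 0.0637]
tool_rot: [[-0.135, 0.991, 0.001], [0.991, 0.135, -0.0], [-0.001, 0.0, -1.0]]
ft_force: [-0.6, -0.1, -1.7]
grip_width: 0.0391
gripper_force: 60.7
t 16.25 pos [0.4757 0.0887 0.1678] yaw_y 7.76 w 0.0851
togo tool [0.0028 0.0005 0.0978]
```

Converted, 0.025 m is 0.5, 0.02 m is 0.4.

```bash
echo '[[[0.052,0.01,0.4],0,0.085],[[0,0,0.5],0,0.085],[[0,0,0.5],0,0.085],[[0,0,0.36],0,0.085],[[0,0,0.196],0,0.085],[[0,0,0],0,0.085],[[0,0,0],0,0.085]]' | python3 -m creep >/dev/null
python3 at.py .4757 .0915 .070
echo '[[[0,0,0],0,0.03],[[0,0,0],0,0.03],[[0,0,0],0,0.03],[[0,0,0],0,0.03],[[0,0,0],0,0.03],[[0,0,0],0,0.03],[[0,0,0],0,0.03],[[0,0,0],0,0.03]]' | python3 -m creep 60
python3 at.py .4757 .0915 .070
echo '[[[0,0,-0.2],0,0.03],[[0,0,-0.4],0,0.03],[[0,0,-0.4],0,0.03],[[-0.3,-0.08,-0.2],0,0.03],[[-0.66,-0.176,0],0,0.03],[[-0.66,-0.176,0],0,0.03],[[-0.66,-0.176,0],0,0.03],[[-0.66,-0.176,0],0,0.03],[[-0.66,-0.176,0],0,0.03],[[-0.66,-0.176,0],0,0.03]]' | python3 -m creep >/dev/null
echo '[[[-0.66,-0.176,0],0,0.03],[[-0.66,-0.176,0],0,0.03],[[-0.66,-0.176,0],0,0.03],[[-0.66,-0.176,0],0,0.03],[[-0.44,-0.112,0],0,0.03],[[-0.22,-0.06,0],0,0.03],[[0,0,0],0,0.03],[[0,0,0],0,0.03],[[0,0,0],0,0.03]]' | python3 -m creep 
python3 at.py .4274 -.2965 .0625
```

```text
t 16.95 pos [0.4765 0.0914 0.071 ] yaw_y 7.72 w 0.0853
togo tool [ 0.0002 -0.0008  0.001 ]
time_s: 17.75
position: [0.4764, 0.0919, 0.0712]
tool_rot: [[-0.135, 0.991, 0.001], [0.991, 0.135, -0.0], [-0.0, 0.001, -1.0]]
ft_force: [-0.8, 0.8, 5.9]
grip_width: 0.0389
gripper_force: 59.7
t 17.75 pos [0.4764 0.0919 0.0712] yaw_y 7.78 w 0.0389
togo tool [-0.0003 -0.0008  0.0012]
time_s: 19.65
position: [0.4276, -0.2949, 0.1305]
tool_rot: [[-0.136, 0.991, -0.0], [0.991, 0.136, 0.001], [0.001, -0.0, -1.0]]
ft_force: [0.3, -0.6, -4.3]
grip_width: 0.0387
gripper_force: 61.0
t 19.65 pos [ 0.4276 -0.2949  0.1305] yaw_y 7.84 w 0.0387
togo tool [-0.0016 -0.0004  0.068 ]
```

Converted, 0.02 m is 0.4, 0.015 m is 0.3.

```bash
echo '[[[-0.032,-0.008,0.4],0,0.03],[[0,0,0.4],0,0.03],[[0,0,0.3],0,0.03],[[0,0,0.12],0,0.03],[[0,0,0.06],0,0.03],[[0,0,0.04],0,0.03],[[0,0,0.02],0,0.03],[[0,0,0],0,0.03],[[0,0,0],0,0.03]]' | python3 -m creep
echo '[[[0,0,0],0,0.06],[[0,0,0],0,0.06],[[0,0,0],0,0.06],[[0,0,0],0,0.06],[[0,0,-0.3],0,0.06],[[0,0,-0.6],0,0.06],[[0,0,-0.6],0,0.06],[[0.2,0.04,-0.6],0,0.06],[[0.6,0.14,-0.6],0,0.06],[[0.66,0.15,-0.6],0,0.06]]' | python3 -m creep >/dev/null
echo '[[[0.66,0.15,-0.4],0,0.06],[[0.66,0.15,-0.1],0,0.06],[[0.66,0.15,0],0,0.06],[[0.66,0.15,0],0,0.06],[[0.66,0.15,0],0,0.06],[[0.52,0.12,0],0,0.06],[[0,0,0],0,0.06],[[0,0,0],0,0.06],[[0,0,0],0,0.06]]' | python3 -m creep
python3 - <<'E'
from h import *
for n in ("wrist","top"):
    d=get_image(n);np.savez(f"pics/{n}2.npz",**d);cv2.imwrite(f"pics/{n}2.png",d["pixels"][...,::-1])
d=load("wrist","pics/wrist2.npz");h=d["hsv"];z=d["P"][...,2]
for c in HUE:
    m=mask(d,c)&(z<.018);m[260:]=0
    l,st=cv2.connectedComponentsWithStats(m.astype(np.uint8))[1:3];k=1+np.argmax(st[1:,4]);v,u=np.where(l==k)
    q=ray(d,np.c_[u,v],.011);hull=cv2.convexHull(q.astype(np.float32)*1000);mo=cv2.moments(hull)
    print(c,len(u),(np.array([mo["m10"],mo["m01"]])/mo["m00"]/1000).round(4),np.ptp(q,0).round(4))
m=((h[...,2]<75)&(z>.014)&(z<.035));m[:70]=0;m[200:]=0;m[:,:370]=0;m[:,430:]=0
v,u=np.where(m);print("spec",len(u),rect(ray(d,np.c_[u,v],.026)))
m=(h[...,0]<18)&(h[...,1]>80)&(h[...,2]>80)&(z>.015)&(z<.04);m[:80]=0;m[200:]=0;m[:,:370]=0;m[:,430:]=0
v,u=np.where(m);print("coupon",len(u),rect(ray(d,np.c_[u,v],.028)))
E
```

```text
time_s: 20.55
position: [0.4274, -0.298, 0.0639]
tool_rot: [[-0.135, 0.991, 0.001], [0.991, 0.135, -0.001], [-0.001, 0.0, -1.0]]
ft_force: [-0.6, -0.2, -3.3]
grip_width: 0.039
gripper_force: 61.0
time_s: 22.45
position: [0.4511, -0.0289, 0.2535]
tool_rot: [[-0.134, 0.991, -0.0], [0.991, 0.134, -0.0], [-0.0, -0.0, -1.0]]
ft_force: [-0.1, -0.0, -0.2]
grip_width: 0.0601
gripper_force: 0.0
yellow 2333 [0.4738 0.0904] [0.0583 0.0588]
green 1882 [0.4843 0.0134] [0.0573 0.057 ]
blue 1638 [ 0.4943 -0.0634] [0.0578 0.058 ]
spec 1430 (array([0.5343, 0.0179]), 37, 107, np.float32(97.9))
coupon 1487 (array([0.5364, 0.0178]), 26, 72, np.float32(97.9))
```

View pics/wrist2.png

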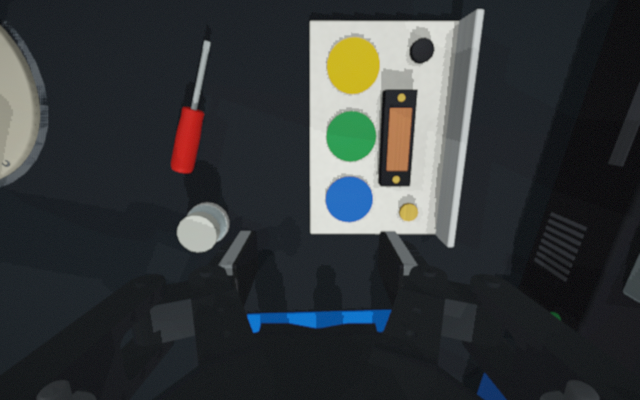

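View pics/top2.png

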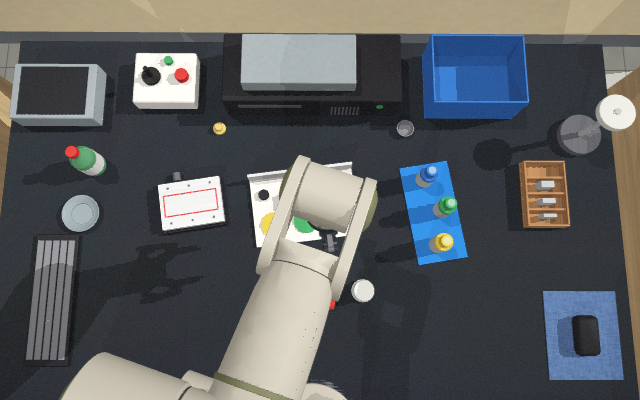

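All three objectives stand upright on the mat, at top-view pixels (430,175), (447,206) and (443,243). The discs and specimen are clear. Next I'm checking the fingertip depth against opening before the low grasp.

```bash
python3 - <<'E'
from h import *
print(tips_ahead)
for f,b,zz in (("pics/w1.npz",[(195,235,235,290),(405,455,235,290)],.253),("pics/wrist2.npz",[(215,265,228,290),(375,425,228,290)],.2535)):
    d=load("",f)
    for u0,u1,v0,v1 in b:
        P=d["P"][v0:v1,u0:u1].reshape(-1,3);P=P[(P[:,2]>.15)]
        print(f,len(P),"lowest z rel TCP",(np.percentile(P[:,2],[0,2,10])-zz).round(4))
d=load("","pics/wrist2.npz");print(d["P"][130,[375,382,385,388,395,400,405,408,412,414,416,418,420,425]].round(3).tolist())
E
python3 at.py .5355 .0179 .06
```

```text
0.022
pics/w1.npz 1604 lowest z rel TCP [-0.0107 -0.0087 -0.005 ]
pics/w1.npz 2121 lowest z rel TCP [-0.011  -0.0083 -0.004 ]
pics/wrist2.npz 2145 lowest z rel TCP [-0.0183 -0.0153 -0.0096]
pics/wrist2.npz 2277 lowest z rel TCP [-0.0186 -0.0153 -0.0092]
[[0.512, 0.024, 0.01], [0.518, 0.026, 0.02], [0.52, 0.026, 0.025], [0.523, 0.027, 0.025], [0.531, 0.028, 0.026], [0.536, 0.029, 0.027], [0.542, 0.03, 0.027], [0.545, 0.03, 0.026], [0.55, 0.031, 0.025], [0.552, 0.031, 0.026], [0.561, 0.031, 0.006], [0.563, 0.031, 0.005], [0.565, 0.032, 0.007], [0.571, 0.032, 0.008]]
t 22.55 pos [ 0.4511 -0.0291  0.2535] yaw_y 7.69 w 0.0598
togo tool [0.0353 0.0899 0.1935]
```

Converted, 0.035 m is 0.7, 0.01 m is 0.2.

```bash
echo '[[[0.2,0.4,0.4],0,0.06],[[0.2,0.6,0.7],0,0.06],[[0.306,0.6,0.7],0,0.06],[[0,0.216,0.7],0,0.06],[[0,0,0.7],0,0.06],[[0,0,0.67],0,0.06],[[0,0,0],0,0.06],[[0,0,0],0,0.06]]' | python3 -m creep >/dev/null
python3 at.py .5364 .0179 .036
```

```text
t 23.35 pos [0.5366 0.0184 0.0606] yaw_y 7.71 w 0.0596
togo tool [-0.0005 -0.0003  0.0246]
```

Converted, 0.012 m is 0.24, 0.008 m is 0.16.

```bash
echo '[[[-0.01,-0.006,0.24],0,0.06],[[0,0,0.16],0,0.06],[[0,0,0.092],0,0.06],[[0,0,0],0,0.06],[[0,0,0],0,0.06]]' | python3 -m creep
echo '[[[0,0,0],0,0.025],[[0,0,0],0,0.025],[[0,0,0],0,0.025],[[0,0,0],0,0.025],[[0,0,0],0,0.025],[[0,0,0],0,0.025],[[0,0,0],0,0.025]]' | python3 -m creep 50
echo '[[[0,0,-0.2],0,0.025],[[0,0,-0.4],0,0.025],[[0,0,-0.6],0,0.025],[[0,0,-0.6],0,0.025],[[0.3,0.03,-0.1],0,0.025],[[0.6,0.056,0],0,0.025],[[0.6,0.056,0],0,0.025],[[0.6,0.056,0],0,0.025],[[0.6,0.056,0],0,0.025],[[0.6,0.056,0],0,0.025]]' | python3 -m creep
python3 - <<'E'
from h import *
d=get_image("wrist");np.savez("pics/w3.npz",**d);cv2.imwrite("pics/w3.png",d["pixels"][...,::-1])
E
python3 at.py .5247 .2857 .058
```

```text
time_s: 23.85
position: [0.5362, 0.0185, 0.0356]
tool_rot: [[-0.135, 0.991, 0.0], [0.991, 0.135, -0.0], [-0.0, 0.0, -1.0]]
ft_force: [0.7, -0.3, 0.2]
grip_width: 0.0601
gripper_force: 0.0
time_s: 24.55
position: [0.5365, 0.0185, 0.0361]
tool_rot: [[-0.135, 0.991, 0.001], [0.991, 0.135, -0.0], [-0.0, 0.001, -1.0]]
ft_force: [-0.5, 1.1, 5.3]
grip_width: 0.0349
gripper_force: 50.9
time_s: 25.55
position: [0.528, 0.1861, 0.1294]
tool_rot: [[-0.135, 0.991, -0.002], [0.991, 0.135, -0.0], [0.0, -0.002, -1.0]]
ft_force: [0.5, -0.6, -1.8]
grip_width: 0.0346
gripper_force: 50.5
t 25.6 pos [0.5274 0.1898 0.1295] yaw_y 7.92 w 0.0346
togo tool [0.0952 0.0107 0.0716]
```

View pics/w3.png

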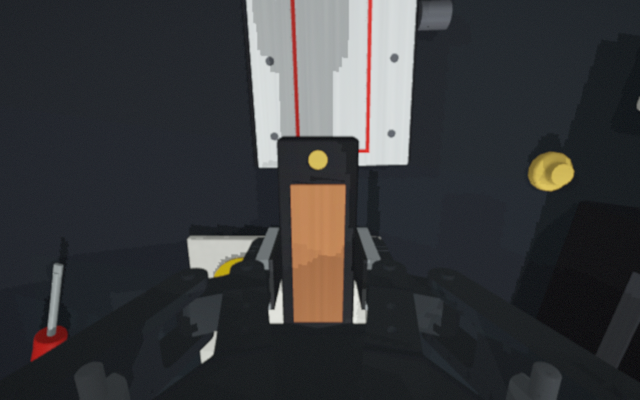

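The specimen is held straight, its far end at row 138. The red rectangle's sides run (292,0)–(298,136) and (371,0)–(368,150), with the near line at row 150. I'll cross-check the rectangle and the in-hand offset.

Run:
```python
from h import *
d=load("","pics/w3.npz");h=d["hsv"];P=d["P"];z=P[...,2]
s=observe();p=s["position"];R=s["tool_rot"]
m=(h[...,1]>110)&((h[...,0]<8)|(h[...,0]>172))&(z>.015)&(z<.045);m[165:]=0;m[:,:280]=0;m[:,400:]=0
v,u=np.where(m);Lm=u<330;
l=ray(d,np.c_[u,v][Lm],.03);r=ray(d,np.c_[u,v][(~Lm)&(v<145)],.03)
for q in (l,r):
    f=np.polyfit(q[:,1],q[:,0],1);print("line x at y=.2857",np.polyval(f,.2857).round(4),"yaw",np.degrees(np.arctan(-f[0])).round(2))
b=ray(d,np.c_[u,v][(v>146)],.03);print("near line",b.mean(0),len(b))
# specimen end in tool frame
e=ray(d,[[282,139],[355,139],[318,139]],.1195);
for q in e: print("spec end tool",(R.T@(np.r_[q,.1195]-p)).round(4))
m=(h[...,0]<20)&(h[...,0]>5)&(h[...,1]>80)&(h[...,2]>100)&(z>.1)&(z<.14);m[:175]=0;m[:,:280]=0;m[:,355:]=0
v,u=np.where(m);q=rect(ray(d,np.c_[u,v],.1215));print("coupon",q, "depth z",z[m].mean());c=q[0];print((R.T@(np.r_[c,.12]-p)).round(4))
```

```text
line x at y=.2857 0.4977 yaw 9.13
line x at y=.2857 0.5482 yaw 9.12
near line [0.55561074 0.229149  ] 30
spec end tool [ 0.0504 -0.0154  0.0101]
spec end tool [0.0503 0.0155 0.01  ]
spec end tool [ 0.0503 -0.0002  0.0101]
coupon (array([0.5275, 0.1861]), 24, 70, np.float32(97.8)) depth z 0.12002626457989694
[-0.0037 -0.0004  0.0095]
```

Converted, 0.025 m is 0.5, 0.02 m is 0.4, -1.2 degrees / 45 = -0.0267.

```bash
echo '[[[0.4,0.04,0],-0.0267,0.025],[[0.5,0.04,0],0,0.025],[[0.5,0.04,0],0,0.025],[[0.3,0.02,0],0,0.025],[[0.1,0,0],0,0.025],[[0,0,0],0,0.025],[[0,0,0],0,0.025],[[0,0,0],0,0.025]]' | python3 -m creep >/dev/null
python3 at.py .524 .2861 .058
```

```text
t 26.4 pos [0.5226 0.2732 0.1304] yaw_y 8.9 w 0.0341
togo tool [0.0125 0.0034 0.0724]
```

Converted, 0.025 m is 0.5, 0.02 m is 0.4, -0.2 degrees / 45 = -0.0044.

```bash
echo '[[[0.16,0.048,0.3],-0.0044,0.025],[[0.09,0.02,0.5],0,0.025],[[0,0,0.4],0,0.025],[[0,0,0.12],0,0.025],[[0,0,0],0,0.025],[[0,0,0],0,0.025],[[0,0,0],0,0.025]]' | python3 -m creep >/dev/null
python3 at.py .524 .2861 .058
```

```text
t 27.1 pos [0.5243 0.2871 0.0654] yaw_y 9.16 w 0.0345
togo tool [-0.001  -0.0005  0.0074]
```

Converted, 0.003 m is 0.06, 0.002 m is 0.04.

```bash
echo '[[[-0.02,-0.01,0.06],0,0.025],[[0,0,0.04],0,0.025],[[0,0,0.02],0,0.025],[[0,0,0],0,0.025],[[0,0,0],0,0.025]]' | python3 -m creep
echo '[[[0,0,0.02],0,0.025],[[0,0,0.01],0,0.025],[[0,0,0],0,0.025],[[0,0,0],0,0.025]]' | python3 -m creep
python3 - <<'E'
from h import *
d=get_image("wrist");np.savez("pics/w4.npz",**d);cv2.imwrite("pics/w4.png",d["pixels"][...,::-1])
E
```

```text
time_s: 27.6
position: [0.5235, 0.286, 0.0585]
tool_rot: [[-0.159, 0.987, 0.0], [0.987, 0.159, 0.0], [0.0, 0.0, -1.0]]
ft_force: [0.3, 0.2, -2.1]
grip_width: 0.0343
gripper_force: 50.5
time_s: 28.0
position: [0.5236, 0.286, 0.0581]
tool_rot: [[-0.159, 0.987, 0.001], [0.987, 0.159, 0.0], [0.0, 0.001, -1.0]]
ft_force: [-2.4, -1.1, 7.7]
grip_width: 0.0346
gripper_force: 51.6
```

View pics/w4.png

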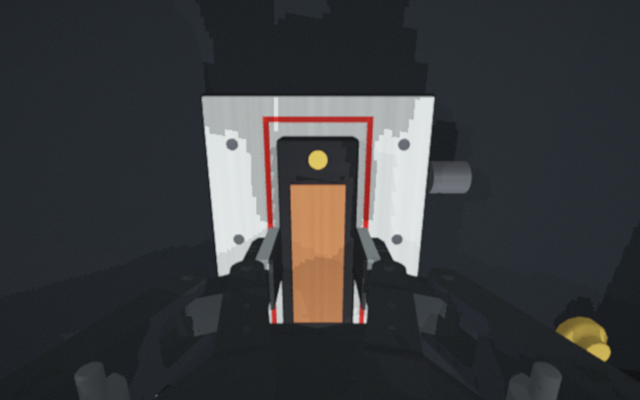

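Pre-release view: the specimen (columns 278–358) is centred between the red lines (267–371) and parallel to them. Releasing and backing off for a check.

Converted, -0.03 m is -0.6, -0.02 m is -0.4.

```bash
echo '[[[0,0,0],0,0.06],[[0,0,0],0,0.06],[[0,0,0],0,0.06],[[0,0,0],0,0.06],[[0,0,-0.3],0,0.06],[[0,0,-0.6],0,0.06],[[-0.4,0,-0.6],0,0.06],[[-0.6,0,-0.6],0,0.06],[[-0.6,0,-0.6],0,0.06],[[-0.6,0,-0.6],0,0.06]]' | python3 -m creep >/dev/null
echo '[[[-0.6,0,-0.3],0,0.06],[[0,0,0],0,0.06],[[0,0,0],0,0.06],[[0,0,0],0,0.06]]' | python3 -m creep >/dev/null
python3 - <<'E'
from h import *
d=get_image("wrist");np.savez("pics/w5.npz",**d)
im=d["pixels"][...,::-1].copy();cv2.imwrite("pics/w5.png",im)
d=load("","pics/w5.npz");h=d["hsv"];P=d["P"];z=P[...,2]
m=(h[...,1]>110)&((h[...,0]<6)|(h[...,0]>172))&(h[...,2]>90)&(z>.02)&(z<.045)&(P[...,1]>.2)&(P[...,1]<.38)&(P[...,0]<.6)
v,u=np.where(m);print("red",len(u),rect(ray(d,np.c_[u,v],.03)))
m=(h[...,2]<80)&(z>.042)&(z<.056)&(P[...,1]>.21)&(P[...,1]<.36)
v,u=np.where(m);print("black",len(u),rect(ray(d,np.c_[u,v],.048)))
m=(h[...,0]<18)&(h[...,0]>6)&(h[...,1]>80)&(h[...,2]>80)&(z>.042)&(z<.06)&(P[...,1]>.2)
v,u=np.where(m);print("coupon",len(u),rect(ray(d,np.c_[u,v],.05)))
E
python3 at.py .5105 -.3078 .17
```

```text
red 433 (array([0.5255, 0.2693]), 52, 92, np.float32(99.2))
black 1304 (array([0.684 , 0.2577]), 84, 369, np.float32(175.4))
coupon 2008 (array([0.5241, 0.2793]), 25, 59, np.float32(99.0))
t 29.5 pos [0.5453 0.1486 0.236 ] yaw_y 9.23 w 0.0605
togo tool [-0.445  -0.1074  0.066 ]
```

View pics/w5.png

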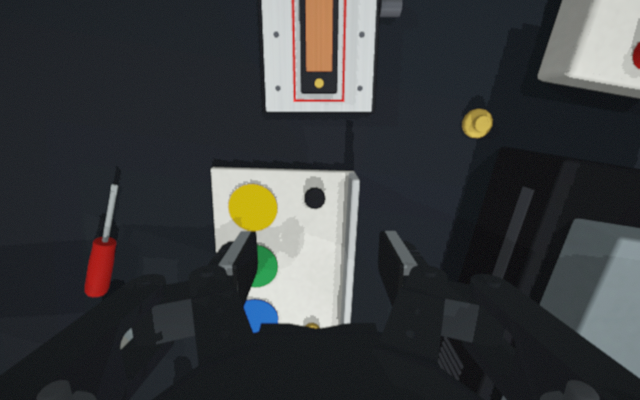

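The specimen lies inside the red rectangle and parallel to it: columns 302–337 against lines at 296–343, and near end at row 93 against 101. Now yellow goes back.

Units first: shifts go in shares of 50 mm and turns go in shares of 45 degrees. So -0.038 m is -0.76, -0.018 m is -0.36, 1.4 degrees / 45 = 0.0311.

```bash
echo '[[[-0.36,-0.16,0],0.0311,0.06],[[-0.76,-0.34,0],0,0.06],[[-0.76,-0.34,0],0,0.06],[[-0.76,-0.34,0],0,0.06],[[-0.76,-0.34,0],0,0.06],[[-0.76,-0.34,0],0,0.06],[[-0.76,-0.34,0],0,0.06],[[-0.76,-0.34,0],0,0.06],[[-0.76,-0.34,0],0,0.06],[[-0.76,-0.34,0],0,0.06]]' | python3 -m creep >/dev/null
echo '[[[-0.76,-0.34,0.4],0,0.06],[[-0.4,-0.14,0.4],0,0.06],[[0,0,0.4],0,0.06],[[0,0,0],0,0.06],[[0,0,0],0,0.06],[[0,0,0],0,0.06]]' | python3 -m creep >/dev/null
python3 at.py .4274 -.298 .0625
```

```text
t 31.1 pos [ 0.4201 -0.2911  0.1779] yaw_y 7.85 w 0.0597
togo tool [-0.0077  0.0062  0.1154]
```

Converted, 0.02 m is 0.4, 0.015 m is 0.3.

```bash
echo '[[[-0.154,0.124,0.4],0,0.06],[[0,0,0.3],0,0.06],[[0,0,0],0,0.06],[[0,0,0],0,0.06]]' | python3 -m creep >/dev/null
python3 at.py .4274 -.298 .0625
```

```text
t 31.5 pos [ 0.427  -0.2982  0.1429] yaw_y 7.8 w 0.0596
togo tool [0.0002 0.0004 0.0804]
```

Converted, 0.025 m is 0.5, 0.02 m is 0.4.

```bash
echo '[[[0.004,0.008,0.4],0,0.06],[[0,0,0.5],0,0.06],[[0,0,0.4],0,0.06],[[0,0,0.2],0,0.06],[[0,0,0.09],0,0.06],[[0,0,0],0,0.06],[[0,0,0],0,0.06]]' | python3 -m creep >/dev/null
echo '[[[0,0,0],0,0.03],[[0,0,0],0,0.03],[[0,0,0],0,0.03],[[0,0,0],0,0.03],[[0,0,0],0,0.03],[[0,0,0],0,0.03]]' | python3 -m creep 60
echo '[[[0,0,-0.2],0,0.03],[[0,0,-0.4],0,0.03],[[0,0,-0.4],0,0.03],[[0.3,0.08,-0.4],0,0.03],[[0.66,0.176,0],0,0.03],[[0.66,0.176,0],0,0.03],[[0.66,0.176,0],0,0.03],[[0.66,0.176,0],0,0.03],[[0.66,0.176,0],0,0.03],[[0.66,0.176,0],0,0.03]]' | python3 -m creep >/dev/null
echo '[[[0.66,0.176,0],0,0.03],[[0.66,0.176,0],0,0.03],[[0.66,0.176,0],0,0.03],[[0.66,0.176,0],0,0.03],[[0.44,0.112,0],0,0.03],[[0.24,0.06,0],0,0.03],[[0,0,0],0,0.03],[[0,0,0],0,0.03],[[0,0,0],0,0.03]]' | python3 -m creep 
python3 at.py .4739 .0910 .0715
```

```text
time_s: 32.8
position: [0.4274, -0.2984, 0.0633]
tool_rot: [[-0.135, 0.991, 0.001], [0.991, 0.135, -0.001], [-0.001, 0.001, -1.0]]
ft_force: [0.7, 0.6, 5.8]
grip_width: 0.0389
gripper_force: 59.7
time_s: 34.7
position: [0.4754, 0.09, 0.1324]
tool_rot: [[-0.134, 0.991, -0.0], [0.991, 0.134, -0.0], [-0.0, -0.0, -1.0]]
ft_force: [-0.1, -0.5, -3.7]
grip_width: 0.0386
gripper_force: 61.0
t 34.7 pos [0.4754 0.09   0.1324] yaw_y 7.7 w 0.0386
togo tool [ 0.0012 -0.0013  0.0609]
```

Converted, 0.02 m is 0.4, 0.0013 m is 0.026.

```bash
echo '[[[0.026,-0.012,0.4],0,0.03],[[0,0,0.4],0,0.03],[[0,0,0.24],0,0.03],[[0,0,0.08],0,0.03],[[0,0,0.04],0,0.03],[[0,0,0.02],0,0.03],[[0,0,0.02],0,0.03],[[0,0,0],0,0.03],[[0,0,0],0,0.03]]' | python3 -m creep
python3 at.py .4746 .0912 .0715
```

```text
time_s: 35.6
position: [0.4748, 0.0922, 0.0727]
tool_rot: [[-0.135, 0.991, 0.001], [0.991, 0.135, -0.0], [-0.0, 0.001, -1.0]]
ft_force: [0.2, -0.5, -3.3]
grip_width: 0.0392
gripper_force: 61.0
t 35.6 pos [0.4748 0.0922 0.0727] yaw_y 7.77 w 0.0392
togo tool [-0.001  -0.0003  0.0012]
```

Converted, -0.001 m is -0.02, 0.0008 m is 0.016.

```bash
echo '[[[-0.02,-0.006,0.016],0,0.03],[[0,0,0.014],0,0.03],[[0,0,0],0,0.03],[[0,0,0],0,0.03]]' | python3 -m creep
echo '[[[0,0,0],0,0.06],[[0,0,0],0,0.06],[[0,0,0],0,0.06],[[0,0,0],0,0.06],[[0,0,-0.3],0,0.06],[[0,0,-0.6],0,0.06],[[0,0,-0.6],0,0.06],[[0,0,-0.6],0,0.06],[[-0.3,-0.014,0],0,0.06],[[-0.7,-0.032,0],0,0.06]]' | python3 -m creep >/dev/null
echo '[[[-0.7,-0.032,0],0,0.06],[[-0.7,-0.032,0],0,0.06],[[-0.7,-0.032,0],0,0.06],[[-0.7,-0.032,0],0,0.06],[[-0.7,-0.032,0],0,0.06],[[-0.7,-0.032,0],0,0.06],[[-0.7,-0.032,0],0,0.06],[[-0.7,-0.032,0],0,0.06],[[-0.7,-0.032,0],0,0.06],[[-0.72,-0.024,0],0,0.06]]' | python3 -m creep>/dev/null
echo '[[[0,0,0],0,0.06],[[0,0,0],0,0.06],[[0,0,0],0,0.06]]' | python3 -m creep >/dev/null
python3 at.py .511 -.3088 .0625
```

```text
time_s: 36.0
position: [0.4746, 0.0911, 0.0713]
tool_rot: [[-0.135, 0.991, 0.0], [0.991, 0.135, -0.0], [-0.0, 0.0, -1.0]]
ft_force: [-2.3, -1.0, 4.9]
grip_width: 0.0388
gripper_force: 61.6
t 38.3 pos [ 0.5109 -0.3075  0.1758] yaw_y 7.81 w 0.0599
togo tool [-0.0014 -0.      0.1133]
```

Converted, 0.03 m is 0.6, 0.02 m is 0.4.

```bash
echo '[[[-0.024,0,0.4],0,0.06],[[0,0,0.6],0,0.06],[[0,0,0.6],0,0.06],[[0,0,0.4],0,0.06],[[0,0,0.25],0,0.06],[[0,0,0],0,0.06],[[0,0,0],0,0.06]]' | python3 -m creep >/dev/null
python3 at.py .511 -.3088 .0625
echo '[[[0,0,0],0,0.03],[[0,0,0],0,0.03],[[0,0,0],0,0.03],[[0,0,0],0,0.03],[[0,0,0],0,0.03],[[0,0,0],0,0.03]]' | python3 -m creep 60
echo '[[[0,0,-0.2],0,0.03],[[0,0,-0.4],0,0.03],[[0,0,-0.4],0,0.03],[[0.3,0.016,-0.4],0,0.03],[[0.64,0.036,0],0,0.03],[[0.64,0.036,0],0,0.03],[[0.64,0.036,0],0,0.03],[[0.64,0.036,0],0,0.03],[[0.64,0.036,0],0,0.03],[[0.64,0.036,0],0,0.03]]' | python3 -m creep >/dev/null
echo '[[[0.64,0.036,0],0,0.03],[[0.64,0.036,0],0,0.03],[[0.64,0.036,0],0,0.03],[[0.28,0.014,0],0,0.03],[[0.14,0,0],0,0.03],[[0,0,0],0,0.03],[[0,0,0],0,0.03],[[0,0,0],0,0.03]]' | python3 -m creep 
python3 at.py .4848 .0142 .0715
```

```text
t 39.0 pos [ 0.5116 -0.3096  0.0643] yaw_y 7.8 w 0.06
togo tool [ 0.0009 -0.0004  0.0018]
time_s: 39.6
position: [0.5116, -0.3101, 0.0649]
tool_rot: [[-0.135, 0.991, 0.002], [0.991, 0.135, -0.002], [-0.002, 0.002, -1.0]]
ft_force: [0.3, 2.2, 6.6]
grip_width: 0.039
gripper_force: 60.1
time_s: 41.4
position: [0.4851, 0.0127, 0.1334]
tool_rot: [[-0.134, 0.991, 0.0], [0.991, 0.134, -0.0], [-0.0, 0.0, -1.0]]
ft_force: [0.9, 0.7, -2.3]
grip_width: 0.0389
gripper_force: 60.6
t 41.4 pos [0.4851 0.0127 0.1334] yaw_y 7.69 w 0.0389
togo tool [ 0.0016 -0.0001  0.0619]
```

Converted, 0.02 m is 0.4, 0.012 m is 0.24.

```bash
echo '[[[0.004,-0.002,0.4],0,0.03],[[0,0,0.4],0,0.03],[[0,0,0.24],0,0.03],[[0,0,0.08],0,0.03],[[0,0,0.04],0,0.03],[[0,0,0.02],0,0.03],[[0,0,0],0,0.03],[[0,0,0],0,0.03]]' | python3 -m creep
python3 at.py .4849 .0130 .0725
```

```text
time_s: 42.2
position: [0.485, 0.0138, 0.0749]
tool_rot: [[-0.135, 0.991, 0.001], [0.991, 0.135, -0.0], [-0.0, 0.001, -1.0]]
ft_force: [0.2, 1.2, -3.0]
grip_width: 0.0392
gripper_force: 60.7
t 42.2 pos [0.485  0.0138 0.0749] yaw_y 7.77 w 0.0392
togo tool [-0.0008 -0.0002  0.0024]
```

Converted, 0.001 m is 0.02, -0.0006 m is -0.012.

```bash
echo '[[[-0.012,-0.004,0.02],0,0.03],[[0,0,0.02],0,0.03],[[0,0,0.01],0,0.03],[[0,0,0],0,0.03],[[0,0,0],0,0.03]]' | python3 -m creep
echo '[[[0,0,0],0,0.06],[[0,0,0],0,0.06],[[0,0,0],0,0.06],[[0,0,0],0,0.06],[[0,0,-0.3],0,0.06],[[0,0,-0.6],0,0.06],[[0,0,-0.6],0,0.06],[[0,0,-0.6],0,0.06],[[-0.27,0.056,0],0,0.06],[[-0.7,0.146,0],0,0.06]]' | python3 -m creep >/dev/null
echo '[[[-0.7,0.146,0],0,0.06],[[-0.7,0.146,0],0,0.06],[[-0.7,0.146,0],0,0.06],[[-0.7,0.146,0],0,0.06],[[-0.7,0.146,0],0,0.06],[[-0.7,0.146,0],0,0.06],[[-0.7,0.146,0],0,0.06],[[0,0,0],0,0.06],[[0,0,0],0,0.06],[[0,0,0],0,0.06]]' | python3 -m creep>/dev/null
python3 at.py .5852 -.2697 .0625
```

```text
time_s: 42.7
position: [0.4847, 0.0132, 0.0728]
tool_rot: [[-0.135, 0.991, 0.001], [0.991, 0.135, -0.0], [-0.0, 0.001, -1.0]]
ft_force: [-2.7, 0.1, 9.3]
grip_width: 0.0386
gripper_force: 62.0
t 44.7 pos [ 0.5846 -0.2686  0.1764] yaw_y 7.79 w 0.0598
togo tool [-0.0013  0.0006  0.1138]
```

Converted, 0.03 m is 0.6, 0.0006 m is 0.012.

```bash
echo '[[[-0.016,0.012,0.4],0,0.06],[[0,0,0.6],0,0.06],[[0,0,0.6],0,0.06],[[0,0,0.4],0,0.06],[[0,0,0.27],0,0.06],[[0,0,0],0,0.06],[[0,0,0],0,0.06]]' | python3 -m creep >/dev/null
python3 at.py .5852 -.2697 .0625
echo '[[[0,0,0],0,0.03],[[0,0,0],0,0.03],[[0,0,0],0,0.03],[[0,0,0],0,0.03],[[0,0,0],0,0.03],[[0,0,0],0,0.03]]' | python3 -m creep 60
echo '[[[0,0,-0.2],0,0.03],[[0,0,-0.4],0,0.03],[[0,0,-0.4],0,0.03],[[0.29,-0.084,-0.4],0,0.03],[[0.58,-0.164,0],0,0.03],[[0.58,-0.164,0],0,0.03],[[0.58,-0.164,0],0,0.03],[[0.58,-0.164,0],0,0.03],[[0.58,-0.164,0],0,0.03],[[0.58,-0.164,0],0,0.03]]' | python3 -m creep >/dev/null
echo '[[[0.38,-0.112,0],0,0.03],[[0.192,-0.056,0],0,0.03],[[0,0,0],0,0.03],[[0,0,0],0,0.03],[[0,0,0],0,0.03]]' | python3 -m creep 
python3 at.py .4946 -.0632 .0715
```

```text
t 45.4 pos [ 0.586  -0.2699  0.0644] yaw_y 7.79 w 0.0601
togo tool [ 0.0003 -0.0008  0.0019]
time_s: 46.0
position: [0.586, -0.2703, 0.065]
tool_rot: [[-0.135, 0.991, 0.002], [0.991, 0.135, -0.001], [-0.002, 0.002, -1.0]]
ft_force: [-2.2, 1.0, 5.7]
grip_width: 0.0388
gripper_force: 60.2
time_s: 47.5
position: [0.4956, -0.0643, 0.1334]
tool_rot: [[-0.134, 0.991, 0.001], [0.991, 0.134, -0.0], [-0.0, 0.0, -1.0]]
ft_force: [-0.2, 0.4, -3.7]
grip_width: 0.0391
gripper_force: 60.9
t 47.5 pos [ 0.4956 -0.0643  0.1334] yaw_y 7.71 w 0.0391
togo tool [ 0.0012 -0.0009  0.0619]
```

Converted, 0.02 m is 0.4, 0.012 m is 0.24.

```bash
echo '[[[0.006,-0.018,0.4],0,0.03],[[0,0,0.4],0,0.03],[[0,0,0.24],0,0.03],[[0,0,0.08],0,0.03],[[0,0,0.04],0,0.03],[[0,0,0.02],0,0.03],[[0,0,0],0,0.03],[[0,0,0],0,0.03]]' | python3 -m creep
python3 at.py .4946 -.0635 .0725
```

```text
time_s: 48.3
position: [0.4943, -0.0632, 0.0749]
tool_rot: [[-0.135, 0.991, 0.001], [0.991, 0.135, -0.0], [-0.0, 0.001, -1.0]]
ft_force: [0.2, -0.3, -3.2]
grip_width: 0.0389
gripper_force: 60.9
t 48.3 pos [ 0.4943 -0.0632  0.0749] yaw_y 7.76 w 0.0389
togo tool [-0.0003  0.0002  0.0024]
```

Converted, 0.001 m is 0.02, 0.0005 m is 0.01.

```bash
echo '[[[-0.006,0.004,0.02],0,0.03],[[0,0,0.02],0,0.03],[[0,0,0.01],0,0.03],[[0,0,0],0,0.03],[[0,0,0],0,0.03]]' | python3 -m creep
echo '[[[0,0,0],0,0.06],[[0,0,0],0,0.06],[[0,0,0],0,0.06],[[0,0,0],0,0.06],[[0,0,-0.3],0,0.06],[[0,0,-0.6],0,0.06],[[0,0,-0.6],0,0.06],[[0,0,-0.6],0,0.06],[[0,0,-0.6],0,0.06],[[0,0,-0.6],0,0.06]]' | python3 -m creep >/dev/null
echo '[[[-0.3,0,-0.6],0,0.06],[[-0.6,0,-0.4],0,0.06],[[0,0,0],0,0.06],[[0,0,0],0,0.06],[[0,0,0],0,0.06]]' | python3 -m creep
python3 - <<'E'
from h import *
for n in ("wrist","top","side"):
    d=get_image(n);np.savez(f"pics/{n}6.npz",**d);cv2.imwrite(f"pics/{n}6.png",d["pixels"][...,::-1])
d=load("","pics/wrist6.npz");P=d["P"];z=P[...,2]
for c in HUE:
    m=mask(d,c)&(z>.112)&(z<.125);m[280:]=0;v,u=np.where(m)
    q=ray(d,[[u.mean(),v.mean()]],.116) if len(u) else None
    m=mask(d,c)&(z<.018);m[280:]=0;v,u=np.where(m);w=ray(d,np.c_[u,v],.011)
    cc=cv2.minEnclosingCircle(w.astype(np.float32)*1000) if len(w) else None
    print(c,q,cc)
E
```

```text
time_s: 48.8
position: [0.4945, -0.0634, 0.0729]
tool_rot: [[-0.135, 0.991, 0.001], [0.991, 0.135, -0.001], [-0.001, 0.001, -1.0]]
ft_force: [-2.6, 0.5, 7.9]
grip_width: 0.0385
gripper_force: 62.1
time_s: 50.3
position: [0.5, -0.1072, 0.2859]
tool_rot: [[-0.135, 0.991, -0.002], [0.991, 0.135, 0.001], [0.001, -0.002, -1.0]]
ft_force: [-0.3, 1.1, 0.5]
grip_width: 0.0601
gripper_force: 0.0
yellow None ((512.6653442382812, -0.17103195190429688), 101.48726654052734)
green [[0.4841514  0.01202072]] ((484.4930419921875, 12.892301559448242), 28.836219787597656)
blue [[ 0.49363565 -0.06330541]] ((507.7547912597656, -173.8154296875), 138.97286987304688)
```

View pics/wrist6.png

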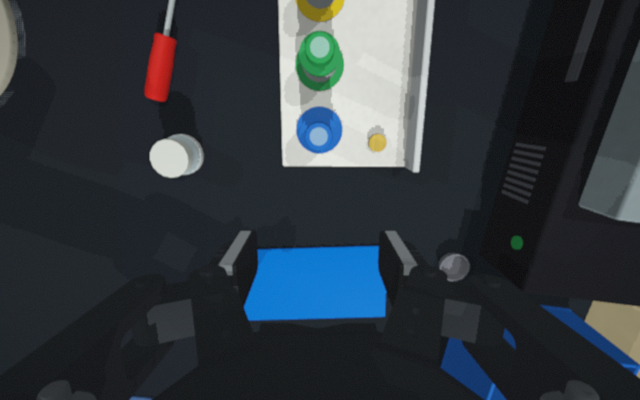

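View pics/top6.png

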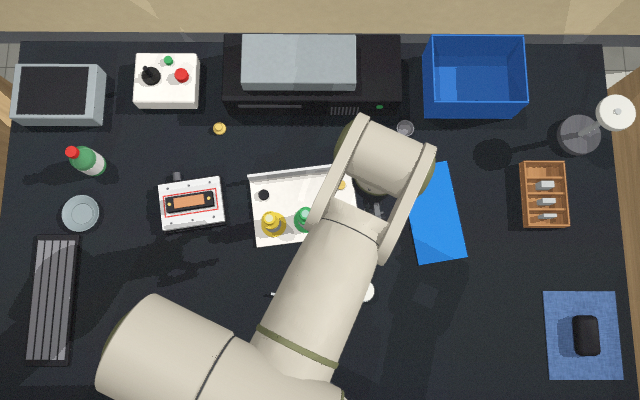

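The wrist view shows green (320,62) and blue (320,132) upright on their own discs. The top view shows yellow (271,222) in the bay and the specimen inside the red rectangle (191,203). One numeric check on centring.

Run:
```python
from h import *
d=load("","pics/wrist6.npz");z=d["P"][...,2]
m=mask(d,"blue");m[175:]=0;m[:,:280]=0;m[:,360:]=0
v,u=np.where(m&(z<.02));w=ray(d,np.c_[u,v],.011);print("blue disc",cv2.minEnclosingCircle(w.astype(np.float32)*1000))
v,u=np.where(m&(z>.112));print("nose",len(u),ray(d,[[u.mean(),v.mean()]],.116))
# before/after nose tops seen by the fixed cameras (start pose was on the discs)
for n in ("top","side"):
    for f in "06":
        d=load("",f"pics/{n}{f}.npz");P=d["P"];x,y,z=P[...,0],P[...,1],P[...,2]
        for c in HUE:
            t=mask(d,c)&(x>.4)&(x<.6)&(abs(y)<.15)&(z>.085)&(z<.13)
            t=t&(z>.108)
            if t.sum()>20:print(n,f,c,t.sum(),P[t].mean(0).round(4))
d=load("","pics/top6.npz");h=d["hsv"];P=d["P"];z=P[...,2]
v,u=np.where((h[...,1]>90)&((h[...,0]<5)|(h[...,0]>172))&(P[...,1]>.2)&(P[...,1]<.38)&(P[...,0]>.4)&(P[...,0]<.62)&(z<.04)&(z>.02));print("red",rect(ray(d,np.c_[u,v],.03)))
v,u=np.where((h[...,2]<70)&(P[...,1]>.22)&(P[...,1]<.35)&(P[...,0]>.49)&(P[...,0]<.56)&(z>.038));print("carrier",rect(ray(d,np.c_[u,v],.048)))
```

```text
blue disc ((494.4832763671875, -63.8033332824707), 29.04259490966797)
nose 366 [[ 0.49363565 -0.06330541]]
top 0 yellow 67 [0.476  0.0913 0.1148]
top 0 green 66 [0.4852 0.0134 0.1147]
top 0 blue 72 [ 0.4949 -0.0632  0.1142]
top 6 yellow 71 [0.4746 0.0914 0.1142]
top 6 green 42 [0.4871 0.0167 0.1143]
side 0 yellow 81 [0.4744 0.0843 0.1131]
side 0 green 68 [0.4845 0.0039 0.113 ]
side 0 blue 111 [ 0.4937 -0.0696  0.1135]
side 6 yellow 82 [0.4732 0.0846 0.1131]
side 6 green 62 [0.4832 0.0024 0.113 ]
side 6 blue 101 [ 0.4935 -0.0713  0.1136]
red (array([0.5248, 0.2856]), 52, 126, np.float32(99.1))
carrier (array([0.5234, 0.2826]), 37, 109, np.float32(99.3))
```

Run:
```python
from h import *
d=load("","pics/wrist5.npz" if 0 else "pics/w5.npz")
a=np.radians(9.15);ax=np.array([-np.sin(a),np.cos(a)]);px=np.array([np.cos(a),np.sin(a)])
g=cv2.cvtColor(d["pixels"],cv2.COLOR_RGB2GRAY).astype(int)
print("col319",d["pixels"][86:106,325].tolist());print("row80",[(u,d["pixels"][75,u].tolist()) for u in list(range(290,306))+list(range(333,350))])
t=cv2.imread("pics/top6.png")[180:226,150:235];cv2.imwrite("pics/crop.png",cv2.resize(t,None,fx=8,fy=8,interpolation=cv2.INTER_CUBIC))
```

```text
col319 [[43, 46, 50], [41, 44, 47], [42, 45, 49], [42, 43, 48], [43, 45, 48], [39, 40, 44], [36, 38, 41], [90, 93, 93], [155, 159, 160], [172, 176, 176], [173, 178, 178], [172, 178, 179], [177, 171, 171], [191, 122, 121], [196, 61, 58], [197, 110, 110], [196, 184, 184], [196, 201, 201], [198, 204, 204], [202, 207, 208]]
row80 [(290, [207, 213, 213]), (291, [206, 209, 209]), (292, [204, 183, 183]), (293, [203, 116, 115]), (294, [203, 67, 63]), (295, [201, 124, 121]), (296, [191, 181, 180]), (297, [183, 190, 190]), (298, [183, 189, 189]), (299, [175, 180, 181]), (300, [120, 124, 125]), (301, [54, 56, 58]), (302, [37, 39, 43]), (303, [40, 43, 47]), (304, [42, 45, 47]), (305, [40, 43, 47]), (333, [43, 45, 50]), (334, [45, 46, 49]), (335, [43, 44, 49]), (336, [50, 52, 55]), (337, [124, 128, 128]), (338, [188, 193, 194]), (339, [201, 206, 207]), (340, [201, 206, 207]), (341, [199, 196, 197]), (342, [197, 133, 132]), (343, [197, 60, 57]), (344, [198, 122, 121]), (345, [201, 195, 195]), (346, [202, 207, 207]), (347, [201, 207, 206]), (348, [201, 206, 206]), (349, [199, 204, 204])]
```

View pics/crop.png

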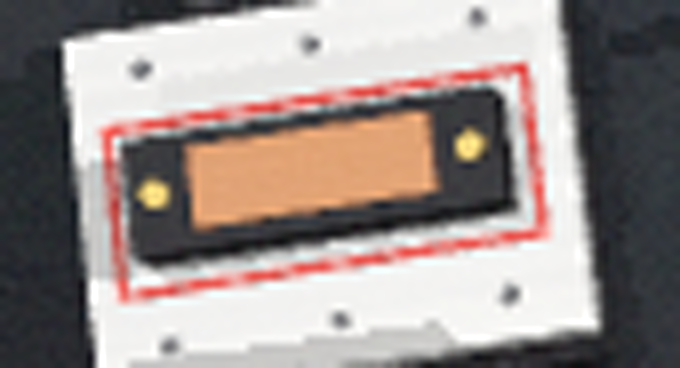

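The top crop shows the specimen inside the red lines on all sides, coupon up. Allowing for parallax, it is centred to about 1 mm. The objectives are within about 1 mm of their discs and the arm is clear, so I'm handing in.

```bash
python3 -c "
from rig import *
print(close_job())"
```

```text
the job is handed in; nothing more can be done
None
```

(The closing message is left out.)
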